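# Couple the carving lamp onto its ball stand and latch it

## Task

Pick up the little steel carving lamp by the black grip on top and, with its latch lever still up, lower its socket over the ball of the stand behind the carving board and push it down with a firm but gentle push against its tight sprung fit until it sits fully home on the stand's collar. Then let go and press the latch lever all the way down, without forcing anything, so that the lamp is left locked and upright on the ball. Do not shift the other things on the counter.

Things in the scene. Friction and masses are not known exactly. Their poses are not given: they have to be found in the camera images.
- lamp: Loose steel lamp, 0.42 to 0.57 kg, upright, socket mouth down: round cup 57 mm wide, 55 mm high, with a 90 mm wide, 8 mm thick flange round the mouth, flat on the counter at the start, flat on the stand's collar at the end. Origin: centre of the flange's underside; z up, +x to the latch lever, -x to the lamp shade. It may sit on the ball turned any way about the upright.
- lamp_grip (a point): Middle of the upright black grip block on top of the cup, on the lamp's axis, 75 mm above its origin. The block is 36 mm long in the lamp's x, 16 mm thick in y (pinch it across y) and spans 55 to 95 mm above the origin.
- lamp_shade (a point): Centre of the lamp shade's underside, 95 mm from the lamp's axis on the -x side, 42 mm above its origin. The shade is 54 mm wide, 38 mm high, on a bent arm from the cup.
- lamp_mouth (a point): Centre of the socket's mouth (same point as the lamp's origin). The bore is 40 mm wide at the mouth; from 21 mm up to its roof at 48 mm it is 35 mm wide, which squeezes the sprung domes of the ball.
- lever (a joint): Latch lever on the cup's +x side, its level hinge 30 mm from the axis, 42 mm above the lamp's origin. 0 = raised (slanting up and outwards, 34 degrees; starts within 0.08 of it), 0.60 rad = fully down (level, hard stop). Stiff: about 5 N at the pad moves it; stays where left. Down, its pawl reaches under the ball; unless the socket is home the ball blocks it short.
- lever_pad (a point): Middle of the top of the lever's end pad (24 mm wide, 20 mm long), 40 mm from the hinge. Raised: about 61 mm from the lamp's axis, 67 mm above its origin; fully down: 70 mm from the axis, 45 mm above its origin. Push it down from above with shut fingers.
- stand: Fixed dark plate, 110 x 110 x 12 mm, with an upright stud at its centre: flat round rubber-faced collar 92 mm wide, 8 mm thick, above it a 37 mm spigot 9 mm high, a neck and a 32 mm steel ball with four sprung domes round its equator (38 mm over the domes). Origin: centre of the plate's underside, on the counter; z up; the ball is on the z axis.
- stand_low (a point): On the stand's axis, 55 mm above its origin: the lowest place of the collar's top. The stud is screwed in to a height that differs each time and is not reported: the collar's top, where the lamp's origin ends when home, is 0 to 25 mm above this point, the ball's centre 30 mm and its top 46 mm above the collar's top. Feel for it.
- stand_high (a point): On the stand's axis, 80 mm above its origin: the highest place of the collar's top. From about 13 mm above home the domes grip the socket: going on down takes 8 to 18 N in all (the lamp's 4 to 6 N weight counts); it sticks where it is left and does not sink on its own; then the collar stops it hard. Never more than 42 N on the collar.
- board: Fixed wooden carving board, 180 x 200 x 20 mm, on the robot's side of the stand; origin under its centre.
- roast: Bystander: dark roast joint, about 65 x 110 x 62 mm, on the carving board; origin under its middle.
- fork: Bystander: two-pronged carving fork with a black handle, about 180 mm long, on the board; origin at its middle.
- plates: Bystander: stack of eight white plates, 140 mm wide, 72 mm high; origin under its centre.
- cup: Bystander: small steel cup, 48 mm wide, 50 mm high; origin under its centre.
- jar: Bystander: white salt jar with a steel cap, 48 mm wide, 70 mm high; origin under its centre.
- jug: Bystander: steel jug with a handle, 84 mm wide, 110 mm high; origin under its centre.
- mill: Bystander: wooden pepper mill, 52 mm wide, 155 mm high; origin under its centre.

How it is judged:
By the outcome, as a careful person would: the job done as asked, in the order asked, and still so for the second after the job is handed in, with the robot touching nothing.
It also fails if it takes over 69 s, if anything falls off the work surface, if the arm or the gripper's body presses on something with over 40 N, if the wrist force passes 120 N, or if a joint passes its speed limit or range.

## Robot

A 6-joint arm with a two-finger parallel gripper is mounted at the origin on the work surface. World frame = base frame: x ahead of the robot, y to its left, z up, the work surface at z = 0. Lengths are in m, angles in degrees, forces in N, time in s.
With the tool pointing down it reaches from about 0.4 to 0.825 m from the base axis. Payload 7 kg.
Tool frame: the origin (TCP) lies on the centre line of the jaws, within the pads' length; the fingertips stand 14 mm ahead of it and the grasp point (between the pads) lies 5 mm behind it; z points along the fingers, x is the direction in which the jaws open and shut, and the axes are right-handed (so a half turn about z gives the same grasp; the last joint's range is limited). The gripper opens to 88 mm and grips with 3 to 60 N. Pads are 19 mm wide; open, the fingers measure 130 mm over their backs; the gripper's body (78 mm by 193 mm) begins 47 mm behind the grasp point.
Start: joints at [-46.92, 20.546, 0.682, 0, -70.136, -16.507], TCP at [0.302, -0.604, 0.241] pointing down, gripper open.
Joint ranges: [-176.03, 176.03], [-82.01, 121.73], [-58.28, 71.71], [-173.87, 95.51], [-174.79, -0.11], [-173.66, 173.66]. Speed limits (degrees/s): [136.94, 136.94, 172.46, 180, 180, 180].

## Interface

Orientations are given as [roll, pitch, yaw] about the fixed x, y, z axes, in that order (R = Rz(yaw) Ry(pitch) Rx(roll)).
In Python, from plant import * gives the robot as it stands.
- The arm moves only by the shell command python3 -m handwheel 'ROWS' [OPENING]. ROWS is JSON, a list of rows, each a list of 2 entries, a list of its own where there are three numbers: the shift along the tool's x, y, z each as a share of 0.2 m, from -1 to 1, then the turn, a rotation vector about the tool's x, y, z each as a share of 360 degrees, from -1 to 1. In form: [[[tx, ty, tz], [ax, ay, az]], ...]. A call has 1 to 5 rows; each row is the pose to reach, as a shift and turn from the pose commanded when the call began, along the tool's axes at that moment, turning the shorter way round; what a row does not reach only later rows make up. A row lasts 1/12 s, in which the tool goes at most 41.7 mm and 7.16 degrees, less where a joint would pass 70% of its speed; a pose out of reach is approached as far as the arm can. A call with a number of a shift or a turn outside -1 to 1 is refused whole. A call with a gripper value outside its range is refused whole. OPENING is the closure, from -1 (fully open) to 1 (shut), set as the call begins (- or left out, the last holds). The fingers move at their own pace and stop on an object; the grip force is fixed at half the most. Time passes only in rows, so rows that repeat a pose let the fingers close. It gives the time, the measured TCP pose, the force and the opening at its end, in the units of the state.
- get_obs(): the state, without advancing time (a new reading comes with each control period).
- snapshot(name): name is "scene" or "top"; returns a dict with "color" (400x640x3 uint8, red, green, blue), "z_map" (400x640 float32, m along the optical axis (not along the pixel's ray), 0 where there is no reading), "intrinsics" (3x3 intrinsics, pixels), "rvec" (rotation vector, rad) and "tvec" (3), from world to camera coordinates, as OpenCV has them. Camera axes: x right, y down, z forward; pixel columns grow to the right and rows downward; lengths in m; the calibration is good to about 2 mm. A picture is of the moment at which its call begins.
- close_job(): hands the job in, once; it reports no verdict.
The state is a dict: "clock": time; "joint_pos": joint angles; "qvel": joint speeds; "tau": joint torques, N m; "tool_pos": TCP position; "orientation": TCP orientation; "force": force on the tool from outside, world axes, zero at the start; "moment": the same for the moment, N m; "opening": finger opening in m.
Only numpy, scipy, OpenCV 4.12 (cv2) and the standard library are available. Lean on these libraries where they do the work, as an engineer would, in place of code of your own. Each camera call takes 0.05 s, during which the arm holds its last target. There are 200 camera calls.

## Working session

There is one attempt and no reset: what is moved stays moved. The work goes in short steps, Python scripts to look and compute and a shell command to move; the robot and the scene stay as the last step left them, time stands still between calls to the robot, and variables do not carry over. Pictures are saved under pics/ and viewed, about 8 in all and at most 12, crops included, and the job is handed in when it is done.

```bash
ls; mkdir -p pics; cat > h.py <<'E'
from plant import *
import numpy as np, cv2
def P(s):
    R=cv2.Rodrigues(np.array(s["rvec"],float))[0]; return R,np.array(s["tvec"],float).ravel(),np.array(s["intrinsics"])
def px2w(s,u,v,z=None):
    R,t,K=P(s); d=np.linalg.inv(K)@[u,v,1]
    if z is None: return R.T@(d*s["z_map"][int(v),int(u)]-t)
    c=-R.T@t; r=R.T@d; return c+r*(z-c[2])/r[2]
def w2px(s,p):
    R,t,K=P(s); q=K@(R@np.array(p)+t); return q[:2]/q[2]
def cloud(s):
    R,t,K=P(s); v,u=np.mgrid[:400,:640]; d=np.stack([u,v,np.ones_like(u)],-1)@np.linalg.inv(K).T
    return (d*s["z_map"][...,None]-t)@R
E
python3 - <<'E'
from h import *
print(get_obs())
import pickle
for n in("scene","top"):
    s=snapshot(n); pickle.dump(s,open(n+'.pkl','wb')); cv2.imwrite(f'pics/{n}0.png',s["color"][...,::-1])
    R,t,K=P(s); print(n,-R.T@t,K[0,0],R[2])
E
```

```text
pics
{'clock': 0.0, 'joint_pos': array([-4.69185680e+01,  2.05898514e+01,  6.32599519e-01, -2.04380225e-02,
       -7.01383141e+01, -1.65060671e+01]), 'qvel': array([ 0.02791809, -0.07348274,  0.01234415,  0.0621883 ,  0.01961737,
       -0.04167525]), 'tau': array([ 7.45779507e-04, -5.82715845e+01,  2.93058068e+01,  6.99703261e+00,
        6.98031407e-03, -1.52005596e-04]), 'tool_pos': array([ 0.3017199 , -0.60326025,  0.23963065]), 'orientation': array([-1.79991267e+02, -9.70868726e-02,  1.16568398e+02]), 'force': array([-0.58738727,  0.53217124,  0.10862274]), 'moment': array([ 0.05078336, -0.05667807, -0.03307512]), 'opening': 0.08757114475467298}
scene [1.4649525  0.50898286 0.79583773] 479.08681524717446 [-0.71784168 -0.44089107 -0.53881202]
top [ 0.47292159 -0.03325271  1.09002648] 401.45559448992464 [ 0.08427598 -0.03353895 -0.99587785]
```

View pics/scene0.png

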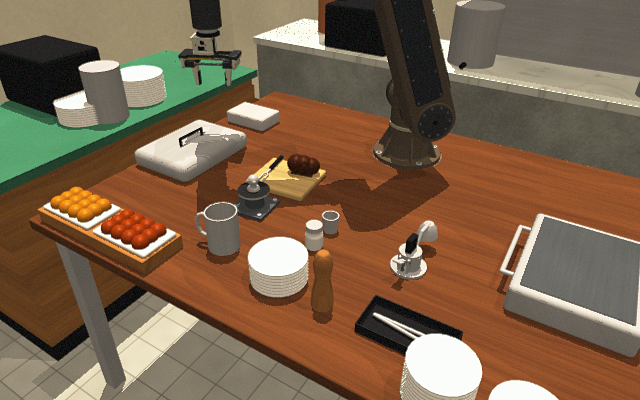

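View pics/top0.png

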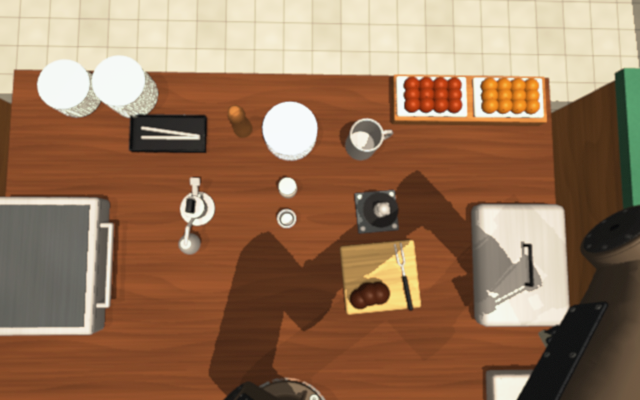

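The scene view shows the lamp at about (408,262) and the stand at about (255,200). In the top view the lamp's flange is at (197,208), its lever at (195,185), its shade at (189,243), and the stand's ball is at about (382,210).

```bash
python3 - <<'E'
from h import *
import pickle
a=pickle.load(open('top.pkl','rb'));b=pickle.load(open('scene.pkl','rb'))
c1=cv2.resize(a["color"][165:265,160:240],None,fx=5,fy=5,interpolation=2)
c2=cv2.resize(a["color"][175:245,340:420],None,fx=5,fy=5,interpolation=2)
c3=cv2.resize(b["color"][210:290,375:455],None,fx=5,fy=5,interpolation=2)
c4=cv2.resize(b["color"][165:225,220:300],None,fx=5,fy=5,interpolation=2)
im=np.zeros((900,800,3),np.uint8)
im[:500,:400]=c1;im[:350,400:]=c2;im[500:900,:400]=c3;im[500:800,400:]=c4
cv2.imwrite('pics/crops.png',cv2.resize(im,(528,594),interpolation=3)[...,::-1])
ct,cs=cloud(a),cloud(b)
for nm,C,(u0,u1,v0,v1) in(("top lamp",ct,(160,240,165,265)),("scn lamp",cs,(380,450,210,290)),("top st",ct,(340,420,180,245)),("scn st",cs,(225,285,165,225))):
    q=C[v0:v1,u0:u1].reshape(-1,3); q=q[np.isfinite(q).all(1)]
    print(nm,"counter z",np.median(q[abs(q[:,2])<.012][:,2]))
    for lo,hi in((.004,.011),(.011,.016),(.05,.06),(.06,.066),(.066,.072),(.072,.08),(.08,.09),(.09,.1),(.1,.11),(.11,.12),(.12,.14)):
        m=q[(q[:,2]>lo)&(q[:,2]<hi)]
        if len(m)>3: print(lo,hi,len(m),m.mean(0).round(4),m.min(0).round(3),m.max(0).round(3))
E
```

```text
top lamp counter z 0.001209700371602453
0.004 0.011 789 [0.5545 0.2291 0.0062] [0.419 0.126 0.004] [0.686 0.341 0.011]
0.011 0.016 59 [0.5571 0.2248 0.0122] [0.525 0.195 0.011] [0.611 0.28  0.016]
0.05 0.06 346 [0.5595 0.233  0.0554] [0.449 0.209 0.05 ] [0.626 0.266 0.06 ]
0.06 0.066 78 [0.5544 0.2338 0.063 ] [0.452 0.221 0.06 ] [0.64  0.267 0.066]
0.066 0.072 122 [0.5386 0.2375 0.069 ] [0.452 0.22  0.066] [0.642 0.267 0.072]
0.072 0.08 120 [0.4874 0.2417 0.0765] [0.457 0.226 0.072] [0.642 0.263 0.08 ]
0.08 0.09 134 [0.497  0.2428 0.083 ] [0.462 0.229 0.08 ] [0.58  0.258 0.09 ]
0.09 0.1 97 [0.569  0.237  0.0955] [0.551 0.228 0.091] [0.586 0.247 0.1  ]
scn lamp counter z -0.0007774695172454961
0.004 0.011 329 [0.584  0.2462 0.0071] [0.375 0.104 0.004] [0.617 0.284 0.011]
0.011 0.016 35 [0.5927 0.2474 0.0133] [0.566 0.207 0.011] [0.61  0.267 0.016]
0.05 0.06 307 [0.5599 0.2447 0.0542] [0.466 0.21  0.05 ] [0.632 0.272 0.06 ]
0.06 0.066 91 [0.5531 0.2446 0.0632] [0.476 0.221 0.06 ] [0.642 0.269 0.066]
0.066 0.072 93 [0.5387 0.2462 0.0688] [0.462 0.222 0.066] [0.644 0.269 0.072]
0.072 0.0
[... 1234 characters left out ...]
  -0.185  0.016]
0.05 0.06 61 [ 0.5889 -0.2293  0.0581] [ 0.524 -0.288  0.055] [ 0.714 -0.198  0.06 ]
0.06 0.066 332 [ 0.5724 -0.2369  0.0629] [ 0.518 -0.292  0.06 ] [ 0.716 -0.196  0.066]
0.066 0.072 66 [ 0.5995 -0.2336  0.0693] [ 0.538 -0.279  0.066] [ 0.727 -0.166  0.072]
0.072 0.08 45 [ 0.6473 -0.2164  0.0754] [ 0.557 -0.252  0.072] [ 0.738 -0.162  0.079]
0.08 0.09 65 [ 0.686  -0.202   0.0853] [ 0.555 -0.247  0.08 ] [ 0.752 -0.159  0.09 ]
0.09 0.1 114 [ 0.6702 -0.2022  0.0953] [ 0.551 -0.254  0.09 ] [ 0.77  -0.159  0.1  ]
0.1 0.11 145 [ 0.6806 -0.1991  0.1053] [ 0.551 -0.254  0.1  ] [ 0.771 -0.158  0.11 ]
0.11 0.12 6 [ 0.7383 -0.1716  0.111 ] [ 0.709 -0.189  0.11 ] [ 0.769 -0.16   0.112]
```

View pics/crops.png

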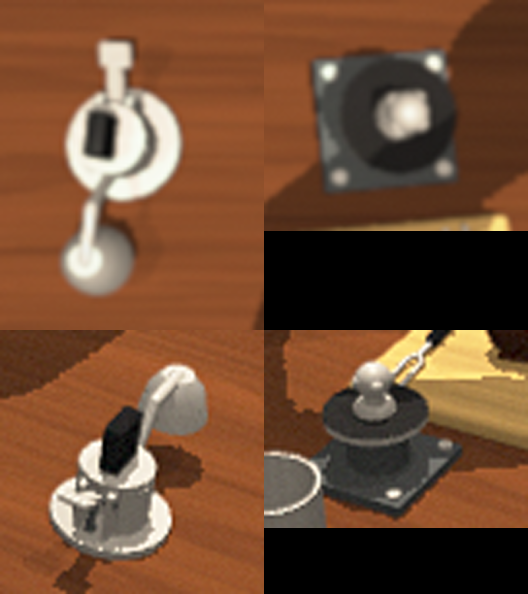

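The crops show the grip block, lever, shade and clear flange of the lamp, and the ball, collar and plate of the stand. The depth cloud puts the collar's top at about 0.064 and the ball's top at about 0.111, which agree with each other. Next I'll fit the lamp's axis and yaw, then work out the first moves.

```bash
cat >> h.py <<'E'
from scipy.spatial.transform import Rotation as Ro
def go(p,yaw=None):
    o=get_obs(); R=Ro.from_euler('xyz',o["orientation"],degrees=True)
    d=R.inv().apply(np.array(p)-o["tool_pos"]); r=np.zeros(3)
    if yaw is not None: r=np.degrees((R.inv()*Ro.from_euler('xyz',[180,0,yaw],degrees=True)).as_rotvec())
    print("at",o["tool_pos"].round(4),o["orientation"].round(2),"F",o["force"].round(1),"shift share",(d/.2).round(3),"turn share",(r/360).round(4))
E
python3 - <<'E'
from h import *
import pickle
for n,(u0,u1,v0,v1) in(("top",(160,240,165,265)),("scene",(380,450,210,290))):
    s=pickle.load(open(n+'.pkl','rb')); q=cloud(s)[v0:v1,u0:u1].reshape(-1,3); col=s["color"][v0:v1,u0:u1].reshape(-1,3)
    g=q[(q[:,2]>.09)&(q[:,2]<.1)]; w=np.linalg.svd((g-g.mean(0))[:,:2])[2][0]
    rect=cv2.minAreaRect(g[:,:2].astype(np.float32)); pad=q[(q[:,0]>.618)&(q[:,2]>.055)]; sh=q[(q[:,0]<.51)&(q[:,2]>.05)]
    print(n,"grip",rect,np.degrees(np.arctan2(w[1],w[0])))
    mid=lambda a:(a.min(0)+a.max(0))/2
    print("pad",mid(pad),pad.mean(0),len(pad),"shade",mid(sh), "yaw",np.degrees(np.arctan2(*(mid(pad)-mid(sh))[[1,0]])))
s=pickle.load(open('top.pkl','rb'))
for uv in((205,197),(203,218),(213,208),(180,210)): print(px2w(s,*uv))
go([.5705,.2385,.22],84)
E
```

```text
top grip ((0.5686989426612854, 0.23752246797084808), (0.01626347377896309, 0.035258177667856216), 83.2601547241211) 172.1789924639942
pad [0.63018261 0.23208218 0.06376289] [0.63119484 0.23201154 0.06518507] 82 shade [0.47941266 0.11700368 0.57008734] yaw 37.35348465070921
scene grip ((0.5715934634208679, 0.24007442593574524), (0.015450875274837017, 0.037040162831544876), 82.4649429321289) -3.599327100745943
pad [1.04183654 0.36505791 0.42574626] [0.92490917 0.32991767 0.31913604] 69 shade [0.48550483 0.24783828 0.06783577] yaw 11.898239138198687
[0.59814094 0.21843884 0.00814976]
[0.54132704 0.2216049  0.01176241]
[0.56841821 0.19621728 0.00931737]
[0.56308636 0.28484621 0.00520418]
at [ 0.3018 -0.6033  0.2397] [-1.7999e+02 -9.0000e-02  1.1657e+02] F [-0.4  0.5 -0.8] shift share [3.164 3.084 0.103] turn share [-0.0001 -0.0002  0.0905]
```

```bash
H="python3 -m handwheel"
$H '[[[0.13,0.12,0],[0,0,0]],[[0.26,0.25,0],[0,0,0]],[[0.4,0.39,0],[0,0,0]],[[0.54,0.53,0],[0,0,0]],[[0.68,0.66,0],[0,0,0]]]' -1
for i in 1 2 3; do $H '[[[0.14,0.135,0],[0,0,0]],[[0.28,0.27,0],[0,0,0]],[[0.42,0.41,0],[0,0,0]],[[0.56,0.55,0],[0,0,0]],[[0.7,0.68,0],[0,0,0]]]'; done
$H '[[[0.12,0.11,0.02],[0,0,0.018]],[[0.22,0.21,0.04],[0,0,0.037]],[[0.32,0.31,0.06],[0,0,0.055]],[[0.38,0.38,0.1],[0,0,0.073]],[[0.38,0.38,0.1],[0,0,0.0919]]]'
$H '[[[0,0,0],[0,0,0]],[[0,0,0],[0,0,0]]]'
python3 - <<'E'
from h import *
go([.5703,.2388,.12],83.5)
go([.5703,.2388,.0735],83.5)
E
```

```text
clock: 0.52
tool_pos: [0.3592, -0.4212, 0.24]
orientation: [-180.0, -0.0, 116.5]
force: [0.9, -0.2, 0.2]
opening: 0.088
clock: 0.93
tool_pos: [0.4182, -0.235, 0.2405]
orientation: [180.0, -0.0, 116.6]
force: [1.3, 0.2, -0.3]
opening: 0.0876
clock: 1.35
tool_pos: [0.4773, -0.0488, 0.2406]
orientation: [180.0, -0.0, 116.6]
force: [0.6, -1.0, 0.4]
opening: 0.0875
clock: 1.77
tool_pos: [0.5363, 0.1373, 0.2404]
orientation: [-180.0, -0.0, 116.6]
force: [0.6, -0.9, -0.1]
opening: 0.0873
clock: 2.18
tool_pos: [0.5703, 0.24, 0.2179]
orientation: [-179.9, 0.1, 83.3]
force: [-0.1, -0.9, -0.8]
opening: 0.0876
clock: 2.35
tool_pos: [0.5699, 0.237, 0.22]
orientation: [-180.0, 0.0, 83.7]
force: [-0.6, -1.5, -0.4]
opening: 0.0876
at [0.5699 0.237  0.22  ] [-1.7995e+02  5.0000e-02  8.3720e+01] F [-0.6 -1.5 -0.4] shift share [0.009 0.002 0.5  ] turn share [-0.0001  0.0001  0.0006]
at [0.5699 0.237  0.22  ] [-1.7995e+02  5.0000e-02  8.3720e+01] F [-0.6 -1.5 -0.4] shift share [0.01  0.002 0.733] turn share [-0.0001  0.0001  0.0006]
```

```bash
H="python3 -m handwheel"
$H '[[[0.005,0,0.18],[0,0,0]],[[0.01,0,0.36],[0,0,0]],[[0.01,0,0.54],[0,0,0]],[[0.01,0,0.66],[0,0,0]],[[0.01,0,0.735],[0,0,0]]]'
$H '[[[0,0,0],[0,0,0]],[[0,0,0],[0,0,0]],[[0,0,0],[0,0,0]]]' 1
for i in 1 2 3; do $H '[[[0,0,0],[0,0,0]],[[0,0,0],[0,0,0]],[[0,0,0],[0,0,0]],[[0,0,0],[0,0,0]],[[0,0,0],[0,0,0]]]'; done
python3 - <<'E'
from h import *
o=get_obs(); print(o["force"],o["moment"],o["orientation"])
E
```

```text
clock: 2.77
tool_pos: [0.5689, 0.2374, 0.0709]
orientation: [-179.9, 0.1, 83.7]
force: [-0.4, -0.3, 0.4]
opening: 0.0879
clock: 3.02
tool_pos: [0.5712, 0.2393, 0.0752]
orientation: [179.9, -0.1, 83.6]
force: [0.6, 0.1, -0.0]
opening: 0.0731
clock: 3.43
tool_pos: [0.5705, 0.2393, 0.074]
orientation: [180.0, -0.0, 83.5]
force: [-0.5, 0.7, -1.4]
opening: 0.0401
clock: 3.85
tool_pos: [0.5702, 0.239, 0.0734]
orientation: [-180.0, 0.0, 83.5]
force: [-0.8, -0.0, 0.5]
opening: 0.0157
clock: 4.27
tool_pos: [0.5702, 0.239, 0.0734]
orientation: [-180.0, 0.0, 83.5]
force: [-0.2, -1.0, -1.3]
opening: 0.016
[-0.22344657 -1.01210207 -1.29982817] [-0.37556097  0.09660996  0.0053951 ] [-1.79980998e+02  1.68628609e-02  8.34834113e+01]
```

```bash
H="python3 -m handwheel"
$H '[[[0,0,-0.03],[0,0,0]],[[0,0,-0.1],[0,0,0]],[[0,0,-0.18],[0,0,0]],[[0,0,-0.26],[0,0,0]],[[0,0,-0.34],[0,0,0]]]'
$H '[[[0,0,-0.09],[0,0,0]],[[0,0,-0.18],[0,0,0]],[[0,0,-0.27],[0,0,0]],[[0,0,-0.35],[0,0,0]],[[0,0,-0.41],[0,0,0]]]'
$H '[[[0,0,0],[0,0,0]],[[0,0,0],[0,0,0]],[[0,0,0],[0,0,0]],[[0,0,0],[0,0,0]],[[0,0,0],[0,0,0]]]'
python3 - <<'E'
from h import *
go([.562,-.2445,.2235],83.5); o=get_obs(); print(o["force"],o["moment"])
s=snapshot("scene"); cv2.imwrite('pics/lift.png',cv2.resize(s["color"][130:290,330:530],None,fx=3,fy=3)[...,::-1])
E
```

```text
clock: 4.68
tool_pos: [0.57, 0.239, 0.1421]
orientation: [-180.0, 0.0, 83.5]
force: [-0.1, -0.3, -4.2]
opening: 0.016
clock: 5.1
tool_pos: [0.5704, 0.2393, 0.2252]
orientation: [180.0, -0.1, 83.5]
force: [-0.0, -0.3, -3.5]
opening: 0.0158
clock: 5.52
tool_pos: [0.5699, 0.2388, 0.2223]
orientation: [-179.9, 0.1, 83.5]
force: [0.5, -0.3, -4.1]
opening: 0.0155
at [0.5699 0.2388 0.2223] [-1.7991e+02  8.0000e-02  8.3480e+01] F [ 0.5 -0.3 -4.1] shift share [-2.405  0.235 -0.003] turn share [-0.0002  0.0002 -0.    ]
[ 0.5116411  -0.32436349 -4.05531614] [-0.04641301 -0.00797701  0.0034514 ]
```

View pics/lift.png

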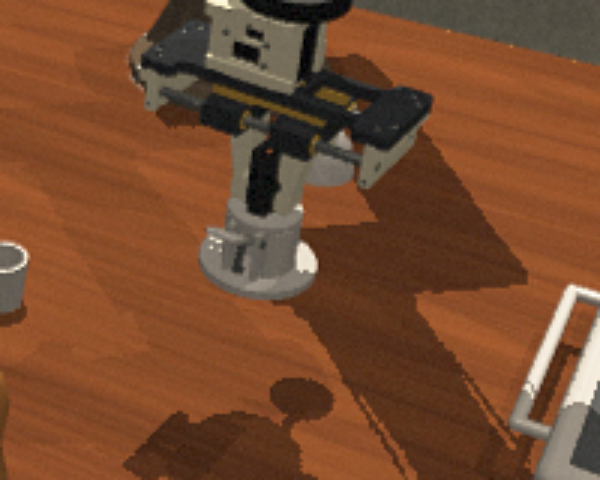

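The lamp hangs upright in the jaws (cup at about (262,240), lever to the left, still up). Now I'll carry it across.

```bash
H="python3 -m handwheel"
for i in 1 2 3; do $H '[[[-0.12,0.012,0],[0,0,0]],[[-0.24,0.024,0],[0,0,0]],[[-0.36,0.036,0],[0,0,0]],[[-0.48,0.048,0],[0,0,0]],[[-0.6,0.06,0],[0,0,0]]]'; done
$H '[[[-0.12,0.012,0],[0,0,0]],[[-0.24,0.024,0],[0,0,0]],[[-0.36,0.036,0],[0,0,0]],[[-0.48,0.045,0],[0,0,0]],[[-0.57,0.053,0],[0,0,0]]]'
$H '[[[-0.035,0.002,0],[0,0,0]],[[-0.035,0.002,0],[0,0,0]],[[-0.035,0.002,0],[0,0,0]],[[-0.035,0.002,0],[0,0,0]],[[-0.035,0.002,0],[0,0,0]]]'
python3 - <<'E'
from h import *
import pickle
go([.562,-.2445,.2235],83.5)
s=snapshot("scene"); pickle.dump(s,open('s2.pkl','wb'))
C=cloud(s); t=snapshot("top"); pickle.dump(t,open('t2.pkl','wb')); T=cloud(t)
for n,D in(("scn",C),("top",T)):
    m=(abs(D[...,0]-.562)<.07)&(abs(D[...,1]+.2445)<.07)
    for lo,hi in((.06,.068),(.085,.113),(.148,.162)):
        q=D[m&(D[...,2]>lo)&(D[...,2]<hi)]
        if len(q):print(n,lo,hi,len(q),q.mean(0).round(4),np.percentile(q,1,0).round(4),np.percentile(q,99,0).round(4))
a=cv2.resize(s["color"][110:230,200:320],None,fx=5,fy=5,interpolation=2)
cv2.imwrite('pics/above.png',a[...,::-1])
E
```

```text
clock: 5.98
tool_pos: [0.5684, 0.1174, 0.2231]
orientation: [-180.0, 0.0, 83.5]
force: [0.1, -0.0, -4.5]
opening: 0.0156
clock: 6.4
tool_pos: [0.5667, -0.0033, 0.2233]
orientation: [-180.0, 0.0, 83.5]
force: [1.1, -0.6, -3.7]
opening: 0.0156
clock: 6.82
tool_pos: [0.565, -0.1238, 0.2232]
orientation: [-180.0, 0.0, 83.5]
force: [0.3, -0.6, -4.2]
opening: 0.0159
clock: 7.23
tool_pos: [0.5625, -0.2389, 0.223]
orientation: [-179.9, 0.0, 83.5]
force: [1.3, 0.6, -4.5]
opening: 0.0159
clock: 7.65
tool_pos: [0.5627, -0.2432, 0.2235]
orientation: [180.0, -0.0, 83.5]
force: [0.6, 0.7, -3.9]
opening: 0.0158
at [ 0.5627 -0.2432  0.2235] [ 1.800e+02 -1.000e-02  8.354e+01] F [ 0.6  0.7 -3.9] shift share [-0.007 -0.003  0.   ] turn share [ 0.     -0.      0.0001]
scn 0.06 0.068 352 [ 0.5705 -0.2378  0.0629] [ 0.5205 -0.2875  0.0601] [ 0.6089 -0.1983  0.0676]
scn 0.085 0.113 98 [ 0.5696 -0.2384  0.099 ] [ 0.5527 -0.2563  0.0856] [ 0.5816 -0.2265  0.1088]
scn 0.148 0.162 266 [ 0.5776 -0.2265  0.1562] [ 0.5213 -0.2812  0.1491] [ 0.6075 -0.1965  0.1616]
top 0.06 0.068 122 [ 0.5336 -0.2232  0.0643] [ 0.5185 -0.2557  0.0603] [ 0.5522 -0.2018  0.0677]
top 0.148 0.162 220 [ 0.5345 -0.2352  0.1589] [ 0.5168 -0.2801  0.1542] [ 0.5728 -0.2024  0.162 ]
```

View pics/above.png

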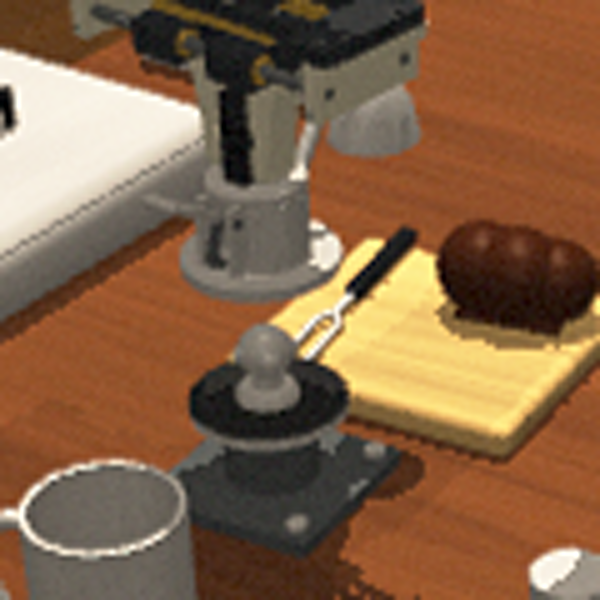

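```bash
python3 - <<'E'
from h import *
import pickle
s=pickle.load(open('s2.pkl','rb'))
f=lambda p:((w2px(s,p)-[200,110])*5+2).round(1)
def ell(c,r):
    e=np.array([f([c[0]+r*np.cos(t),c[1]+r*np.sin(t),c[2]]) for t in np.linspace(0,6.283,180)])
    return "L,R",e[:,0].min(),e[:,0].max(),"T,B",e[:,1].min(),e[:,1].max()
print("collar",ell([.562,-.2445,.064],.046))
print("ball",f([.562,-.2445,.094]),"domes",f([.562,-.2445,.11]))
print("flange",ell([.5627,-.2432,.1515],.045))
for d in([.005,0,0],[0,.005,0]): print(d, f(np.array([.562,-.2445,.094])+d)-f([.562,-.2445,.094]))
# zoomed crops
c1=cv2.resize(s["color"][150:200,230:275],None,fx=12,fy=12,interpolation=0)
cv2.imwrite('pics/zoom.png',c1[...,::-1])
E
```

```text
collar ('L,R', np.float64(187.8), np.float64(349.1), 'T,B', np.float64(351.7), np.float64(437.0))
ball [265.5 348.4] domes [263.8 324. ]
flange ('L,R', np.float64(178.2), np.float64(341.8), 'T,B', np.float64(222.3), np.float64(301.2))
[0.005, 0, 0] [-5.4  3.8]
[0, 0.005, 0] [7.  2.4]
```

View pics/zoom.png

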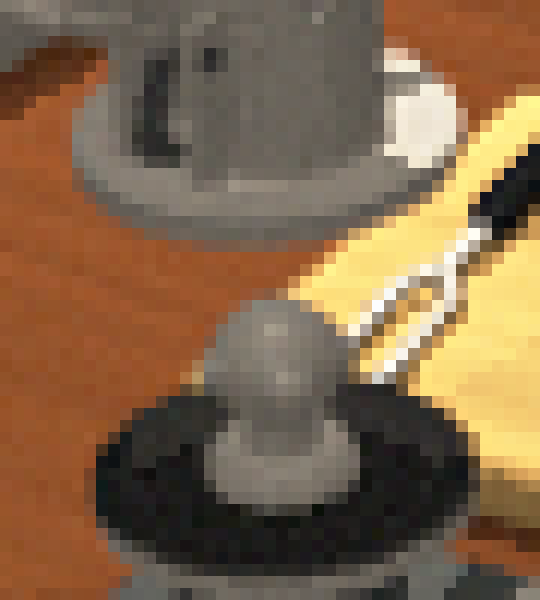

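Alignment check: the collar, ball and flange outlines fall within about 1 mm of the predictions for the axis at (0.562, -0.2445) and the collar's top at 0.064. Lowering to just above the domes.

```bash
H="python3 -m handwheel"
$H '[[[-0.003,-0.002,0.03],[0,0,0]],[[-0.007,-0.003,0.07],[0,0,0]],[[-0.007,-0.003,0.11],[0,0,0]],[[-0.007,-0.003,0.14],[0,0,0]],[[-0.007,-0.003,0.16],[0,0,0]]]'
$H '[[[0,0,0.015],[0,0,0]],[[0,0,0.03],[0,0,0]],[[0,0,0.045],[0,0,0]],[[0,0,0.06],[0,0,0]],[[0,0,0.07],[0,0,0]]]'
$H '[[[0,0,0.015],[0,0,0]],[[0,0,0.03],[0,0,0]],[[0,0,0.045],[0,0,0]],[[0,0,0.06],[0,0,0]],[[0,0,0.07],[0,0,0]]]'
$H '[[[0,0,0.01],[0,0,0]],[[0,0,0.02],[0,0,0]],[[0,0,0.03],[0,0,0]],[[0,0,0.03],[0,0,0]],[[0,0,0.03],[0,0,0]]]'
python3 -c "
from h import *
o=get_obs();print(o['force'],o['moment']);go([.562,-.2445,.1375],83.5)"
```

```text
clock: 8.17
tool_pos: [0.5611, -0.2453, 0.1899]
orientation: [-179.9, -0.0, 83.5]
force: [-0.9, 0.3, -4.6]
opening: 0.0157
clock: 8.58
tool_pos: [0.5618, -0.2455, 0.1773]
orientation: [-180.0, -0.0, 83.5]
force: [-0.3, 0.1, -4.3]
opening: 0.0156
clock: 9.0
tool_pos: [0.562, -0.2454, 0.1633]
orientation: [180.0, -0.0, 83.5]
force: [0.6, 0.5, -3.6]
opening: 0.0158
clock: 9.42
tool_pos: [0.5616, -0.2454, 0.1573]
orientation: [-180.0, -0.0, 83.5]
force: [0.8, 0.4, -4.7]
opening: 0.0158
[ 0.79399769  0.35716096 -4.686021  ] [ 2.58428176e-01 -2.42211191e-01  9.99198306e-05]
at [ 0.5616 -0.2454  0.1573] [-179.97   -0.     83.48] F [ 0.8  0.4 -4.7] shift share [0.005 0.002 0.099] turn share [-0.0001 -0.     -0.    ]
```

```bash
H="python3 -m handwheel"
$H '[[[0.004,0.001,0.005],[0,0,0]],[[0.004,0.001,0.01],[0,0,0]],[[0.004,0.001,0.015],[0,0,0]],[[0.004,0.001,0.02],[0,0,0]],[[0.004,0.001,0.02],[0,0,0]]]'
for i in 1 2; do $H '[[[0,0,0.005],[0,0,0]],[[0,0,0.01],[0,0,0]],[[0,0,0.015],[0,0,0]],[[0,0,0.015],[0,0,0]]]';python3 -c "
from h import *
o=get_obs();print(o['moment'])"; done
```

```text
clock: 9.83
tool_pos: [0.5619, -0.2447, 0.1533]
orientation: [-180.0, -0.0, 83.5]
force: [0.2, -0.6, -4.4]
opening: 0.0157
clock: 10.17
tool_pos: [0.5622, -0.2447, 0.1505]
orientation: [180.0, 0.0, 83.5]
force: [0.2, -0.3, -3.6]
opening: 0.016
[ 0.02865379 -0.19693023  0.00844098]
clock: 10.5
tool_pos: [0.563, -0.2447, 0.1483]
orientation: [179.9, 0.0, 83.5]
force: [2.0, 1.5, 0.7]
opening: 0.0157
[ 0.33582509 -0.76189307 -0.00205936]
```

```bash
H="python3 -m handwheel"
$H '[[[0.002,0.003,0.003],[0,0,0]],[[0.002,0.003,0.007],[0,0,0]],[[0.002,0.003,0.01],[0,0,0]],[[0.002,0.003,0.01],[0,0,0]]]'
python3 -c "
from h import *
o=get_obs();print(o['moment'])"
$H '[[[0,0,0.004],[0,0,0]],[[0,0,0.008],[0,0,0]],[[0,0,0.01],[0,0,0]],[[0,0,0.01],[0,0,0]]]';python3 -c "
from h import *
o=get_obs();print(o['moment'])"
```

```text
clock: 10.83
tool_pos: [0.5633, -0.2446, 0.1466]
orientation: [179.9, 0.0, 83.5]
force: [0.5, 0.8, 4.2]
opening: 0.0157
[ 0.28334887 -0.14023679  0.02984105]
clock: 11.17
tool_pos: [0.5633, -0.2446, 0.1444]
orientation: [179.9, 0.0, 83.5]
force: [0.4, 1.3, 4.4]
opening: 0.0162
[ 0.14650018 -0.33921843  0.02853926]
```

```bash
H="python3 -m handwheel"
for i in 1 2; do $H '[[[0,0,0.004],[0,0,0]],[[0,0,0.008],[0,0,0]],[[0,0,0.01],[0,0,0]],[[0,0,0.01],[0,0,0]]]'; done
for i in 1 2; do $H '[[[0,0,0.003],[0,0,0]],[[0,0,0.005],[0,0,0]],[[0,0,0.005],[0,0,0]]]'; done
```

```text
clock: 11.5
tool_pos: [0.5632, -0.2445, 0.142]
orientation: [179.9, 0.0, 83.5]
force: [2.0, 0.2, 5.1]
opening: 0.0161
clock: 11.83
tool_pos: [0.5632, -0.2445, 0.1398]
orientation: [179.9, 0.0, 83.5]
force: [1.7, -0.4, 4.0]
opening: 0.0157
clock: 12.08
tool_pos: [0.5631, -0.2445, 0.1387]
orientation: [179.9, 0.0, 83.5]
force: [2.9, -0.8, 4.1]
opening: 0.016
clock: 12.33
tool_pos: [0.5631, -0.2444, 0.1376]
orientation: [180.0, 0.0, 83.5]
force: [4.0, -1.0, 2.7]
opening: 0.0157
```

```bash
H="python3 -m handwheel"
$H '[[[0,0.003,0.002],[0,0,0]],[[0,0.003,0.004],[0,0,0]],[[0,0.003,0.004],[0,0,0]]]'
python3 -c "
from h import *
o=get_obs();print(o['moment'])"
for i in 1 2; do $H '[[[0,0,0.002],[0,0,0]],[[0,0,0.004],[0,0,0]],[[0,0,0.004],[0,0,0]]]'; done
python3 -c "
from h import *
o=get_obs();print(o['moment'])"
```

```text
clock: 12.58
tool_pos: [0.5633, -0.2445, 0.1369]
orientation: [-180.0, 0.0, 83.5]
force: [2.3, -1.2, 5.4]
opening: 0.0155
[-0.18893682 -0.7159019  -0.03540765]
clock: 12.83
tool_pos: [0.5633, -0.2445, 0.1369]
orientation: [180.0, 0.0, 83.5]
force: [1.0, 1.5, 10.7]
opening: 0.0157
clock: 13.08
tool_pos: [0.5633, -0.2445, 0.1369]
orientation: [180.0, 0.0, 83.5]
force: [-2.0, 2.1, 17.1]
opening: 0.0158
[ 0.96986977  0.7564068  -0.02855758]
```

The lamp is seated: TCP z has stopped at 0.1369 while the force rises, so the base is at about 0.0635, which matches the measured collar. I'll relieve the push, let go, rise and look.

```bash
H="python3 -m handwheel"
$H '[[[0,0,-0.005],[0,0,0]],[[0,0,-0.01],[0,0,0]],[[0,0,-0.01],[0,0,0]]]'
$H '[[[0,0,0],[0,0,0]],[[0,0,0],[0,0,0]],[[0,0,0],[0,0,0]],[[0,0,0],[0,0,0]],[[0,0,0],[0,0,0]]]' -1
$H '[[[0,0,0],[0,0,0]],[[0,0,0],[0,0,0]],[[0,0,0],[0,0,0]],[[0,0,0],[0,0,0]],[[0,0,0],[0,0,0]]]'
$H '[[[0,0,-0.05],[0,0,0]],[[0,0,-0.15],[0,0,0]],[[0,0,-0.25],[0,0,0]],[[0,0,-0.35],[0,0,0]],[[0,0,-0.45],[0,0,0]]]' 1
$H '[[[-0.2,0,0],[0,0,0]],[[-0.4,0,0],[0,0,0]],[[-0.6,0,0],[0,0,0]],[[-0.8,0,0],[0,0,0]],[[-0.8,0,0],[0,0,0]]]'
python3 - <<'E'
from h import *
import pickle
s=snapshot("scene"); t=snapshot("top"); pickle.dump((s,t),open('p3.pkl','wb'))
for n,D in(("scn",cloud(s)),("top",cloud(t))):
    m=(abs(D[...,0]-.562)<.12)&(abs(D[...,1]+.2445)<.07)
    g=m&(D[...,2]>.150)&(D[...,2]<.17); q=D[g&(abs(D[...,0]-.562)<.03)]
    if len(q):print(n,"grip",cv2.minAreaRect(q[:,:2].astype(np.float32)),q[:,2].max(),np.median(q[:,2]))
    q=D[m&(D[...,0]>.61)&(D[...,2]>.1)]; print("pad",len(q),q.mean(0),q.min(0),q.max(0))
    q=D[m&(D[...,2]>.066)&(D[...,2]<.078)]; print("flange",len(q),q.mean(0),q.min(0),q.max(0))
a=cv2.resize(s["color"][130:230,200:320],None,fx=5,fy=5,interpolation=2); b=cv2.resize(t["color"][160:260,330:430],None,fx=3,fy=3,interpolation=2)
im=np.zeros((500,800,3),np.uint8);im[:,:600]=a;im[:200,600:]=cv2.resize(b,(200,200),interpolation=3)
cv2.imwrite('pics/seated.png',im[...,::-1])
go([.632,-.2525,.16],83.5)
E
```

```text
clock: 13.33
tool_pos: [0.5632, -0.2445, 0.1369]
orientation: [-180.0, -0.0, 83.5]
force: [3.7, -0.5, 3.0]
opening: 0.0155
clock: 13.75
tool_pos: [0.5628, -0.2443, 0.1367]
orientation: [-179.9, -0.0, 83.5]
force: [0.3, -0.4, 0.4]
opening: 0.0437
clock: 14.17
tool_pos: [0.5633, -0.2444, 0.1372]
orientation: [-180.0, -0.0, 83.5]
force: [0.4, 0.5, 0.3]
opening: 0.0769
clock: 14.58
tool_pos: [0.5633, -0.2445, 0.229]
orientation: [180.0, 0.0, 83.5]
force: [1.1, -0.8, -0.0]
opening: 0.0548
clock: 15.0
tool_pos: [0.5436, -0.4091, 0.2274]
orientation: [-180.0, 0.1, 83.3]
force: [-0.1, 0.3, 0.3]
opening: 0.0217
scn grip ((0.565697431564331, -0.2421070635318756), (0.01625712960958481, 0.03634798526763916), 80.11495208740234) 0.16026072426922722 0.15634318664057528
pad 656 [ 0.65799675 -0.2213883   0.55015001] [ 0.61046175 -0.30314626  0.1141016 ] [ 0.68181594 -0.17471686  0.59965389]
flange 243 [ 0.57682679 -0.22903809  0.07065253] [ 0.51965099 -0.29078976  0.06603946] [ 0.61200137 -0.19737154  0.07799054]
top grip ((0.5734668970108032, -0.23931743204593658), (0.002314430195838213, 0.009125696495175362), 80.81900024414062) 0.15875499788058078 0.15699667083929164
pad 2911 [ 0.62977892 -0.22435107  0.61859488] [ 0.61000187 -0.31432411  0.11696085] [ 0.67699998 -0.17450483  0.6426276 ]
flange 282 [ 0.56202934 -0.21898931  0.07216103] [ 0.51831644 -0.266138    0.06600596] [ 0.60619193 -0.19995178  0.07746781]
at [ 0.5444 -0.4051  0.2272] [-179.98   -0.     83.32] F [-0.3  0.1  0. ] shift share [0.809 0.347 0.336] turn share [-0.0001 -0.     -0.0005]
```

View pics/seated.png

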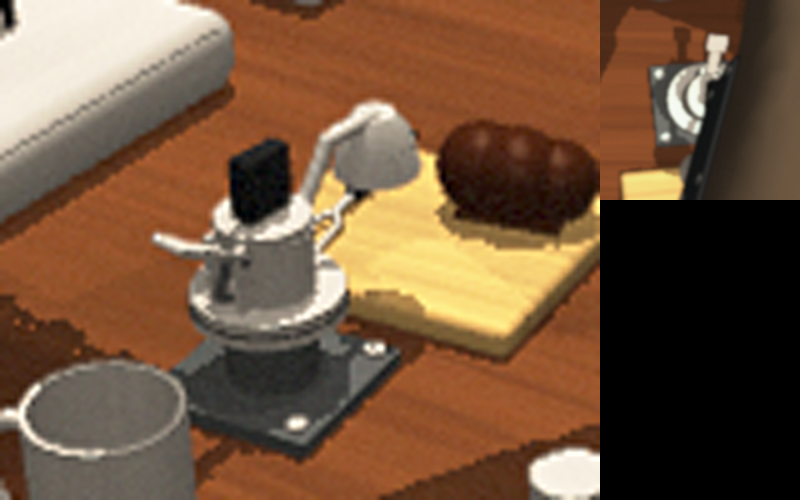

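The lamp sits flat on the collar with the lever still raised (pad at about (165,240) in the crop). Moving above the pad with shut fingers.

```bash
H="python3 -m handwheel"
$H '[[[0.16,0.07,0],[0,0,0]],[[0.32,0.14,0],[0,0,0]],[[0.5,0.21,0],[0,0,0]],[[0.68,0.28,0],[0,0,0]],[[0.81,0.34,0],[0,0,0]]]' 1
$H '[[[0,0,0.1],[0,0,0]],[[0,0,0.2],[0,0,0]],[[0,0,0.28],[0,0,0]],[[0,0,0.33],[0,0,0]],[[0,0,0.33],[0,0,0]]]'
python3 -c "
from h import *
go([.6306,-.2522,.155],83.5);print(get_obs()['opening'])"
```

```text
clock: 15.52
tool_pos: [0.6321, -0.2464, 0.2282]
orientation: [179.9, -0.0, 83.6]
force: [0.2, -0.5, -0.1]
opening: 0.0005
clock: 15.93
tool_pos: [0.63, -0.2488, 0.1592]
orientation: [-179.8, -0.0, 83.5]
force: [-1.3, -0.2, -0.9]
opening: 0.0006
at [ 0.63   -0.2488  0.1592] [-1.798e+02 -3.000e-02  8.354e+01] F [-1.3 -0.2 -0.9] shift share [-0.017  0.005  0.021] turn share [-0.0006 -0.0001  0.0001]
0.00058623546597874
```

```bash
H="python3 -m handwheel"
$H '[[[-0.015,0.004,0],[0,0,0]],[[-0.015,0.004,0.01],[0,0,0]],[[-0.015,0.004,0.02],[0,0,0]],[[-0.015,0.004,0.03],[0,0,0]],[[-0.015,0.004,0.03],[0,0,0]]]'
for i in 1 2 3 4; do $H '[[[0,0,0.007],[0,0,0]],[[0,0,0.014],[0,0,0]],[[0,0,0.02],[0,0,0]],[[0,0,0.02],[0,0,0]]]'; done
```

```text
clock: 16.35
tool_pos: [0.6314, -0.2533, 0.1552]
orientation: [180.0, -0.0, 83.5]
force: [-0.3, 0.3, 0.4]
opening: 0.0005
clock: 16.68
tool_pos: [0.6314, -0.2532, 0.1508]
orientation: [-180.0, -0.0, 83.5]
force: [-1.4, 0.0, 0.3]
opening: 0.0006
clock: 17.02
tool_pos: [0.6317, -0.2533, 0.1474]
orientation: [180.0, 0.0, 83.5]
force: [-0.2, -0.3, 1.8]
opening: 0.0003
clock: 17.35
tool_pos: [0.6333, -0.2535, 0.1443]
orientation: [179.8, 0.0, 83.5]
force: [2.6, 0.1, 4.8]
opening: 0.0001
clock: 17.68
tool_pos: [0.6344, -0.2536, 0.141]
orientation: [179.6, 0.0, 83.5]
force: [4.2, -0.3, 5.6]
opening: 0.0003
```

```bash
H="python3 -m handwheel"
for i in 1 2 3; do $H '[[[0,0,0.007],[0,0,0]],[[0,0,0.014],[0,0,0]],[[0,0,0.02],[0,0,0]],[[0,0,0.02],[0,0,0]]]'; done
$H '[[[0,0,0.005],[0,0,0]],[[0,0,0.01],[0,0,0]],[[0,0,0.01],[0,0,0]]]'
```

```text
clock: 18.02
tool_pos: [0.634, -0.2536, 0.1367]
orientation: [179.7, 0.0, 83.5]
force: [3.2, 0.3, 4.6]
opening: 0.0004
clock: 18.35
tool_pos: [0.6334, -0.2535, 0.1323]
orientation: [179.8, 0.0, 83.5]
force: [3.0, 0.1, 6.0]
opening: 0.0007
clock: 18.68
tool_pos: [0.6317, -0.2532, 0.127]
orientation: [180.0, 0.0, 83.5]
force: [2.5, 0.2, 4.3]
opening: 0.0005
clock: 18.93
tool_pos: [0.6314, -0.2532, 0.1249]
orientation: [-180.0, -0.0, 83.5]
force: [3.0, -0.4, 4.0]
opening: 0.0007
```

```bash
H="python3 -m handwheel"
for i in 1 2 3; do $H '[[[0,0,0.003],[0,0,0]],[[0,0,0.006],[0,0,0]],[[0,0,0.006],[0,0,0]]]'; done
```

```text
clock: 19.18
tool_pos: [0.6314, -0.2532, 0.1238]
orientation: [-180.0, -0.0, 83.5]
force: [2.9, 0.6, 3.8]
opening: 0.0003
clock: 19.43
tool_pos: [0.6315, -0.2532, 0.1228]
orientation: [-180.0, 0.0, 83.5]
force: [3.1, -0.4, 4.0]
opening: 0.0005
clock: 19.68
tool_pos: [0.6316, -0.2532, 0.1225]
orientation: [180.0, 0.0, 83.5]
force: [0.4, 1.4, 9.9]
opening: 0.0004
```

The lever stops hard at 0.1225, exactly the predicted height for fully down. One more light step, then retreat and check.

```bash
H="python3 -m handwheel"
$H '[[[0,0,0.003],[0,0,0]],[[0,0,0.003],[0,0,0]]]'
$H '[[[0,0,-0.03],[0,0,0]],[[0,0,-0.13],[0,0,0]],[[0,0,-0.25],[0,0,0]],[[0,0,-0.4],[0,0,0]],[[0,0,-0.5],[0,0,0]]]'
$H '[[[-0.18,0,0],[0,0,0]],[[-0.36,0,0],[0,0,0]],[[-0.54,0,0],[0,0,0]],[[-0.72,0,0],[0,0,0]],[[-0.9,0,0],[0,0,0]]]'
$H '[[[-0.2,0,0],[0,0,0]],[[-0.4,0,0],[0,0,0]],[[-0.4,0,0],[0,0,0]],[[-0.4,0,0],[0,0,0]],[[-0.4,0,0],[0,0,0]]]'
python3 - <<'E'
from h import *
import pickle
s=snapshot("scene"); t=snapshot("top"); s0=pickle.load(open('scene.pkl','rb'))
D=cloud(s); m=(abs(D[...,0]-.635)<.02)&(abs(D[...,1]+.252)<.016)&(D[...,2]>.09)&(D[...,2]<.15); q=D[m]; print("pad",len(q),q.mean(0),q.max(0))
m=(abs(D[...,0]-.563)<.03)&(abs(D[...,1]+.2445)<.03)&(D[...,2]>.145)&(D[...,2]<.17);q=D[m];print("grip top",np.percentile(q[:,2],95))
d=np.abs(s["color"].astype(int)-s0["color"]).sum(2)>120
a=cv2.resize(s["color"][130:290,200:360],(500,500),interpolation=2); b=cv2.resize(t["color"],(300,188))
im=np.zeros((500,800,3),np.uint8);im[:,:500]=a;im[:188,500:]=b;im[200:388,500:]=cv2.resize((d*255).astype(np.uint8),(300,188))[...,None]
cv2.imwrite('pics/end.png',im[...,::-1]); print(get_obs()["force"])
E
```

```text
clock: 19.85
tool_pos: [0.6317, -0.2533, 0.1224]
orientation: [179.9, 0.0, 83.5]
force: [0.2, 2.1, 10.8]
opening: 0.0006
clock: 20.27
tool_pos: [0.6304, -0.2532, 0.2222]
orientation: [-179.9, -0.0, 83.5]
force: [0.4, 0.0, 0.8]
opening: 0.0004
clock: 20.68
tool_pos: [0.6094, -0.4327, 0.2195]
orientation: [-179.8, -0.1, 83.5]
force: [0.7, -0.1, -0.5]
opening: 0.0005
clock: 21.1
tool_pos: [0.6008, -0.5112, 0.2191]
orientation: [-179.8, -0.1, 83.4]
force: [-0.3, -0.1, 0.6]
opening: 0.0005
pad 52 [ 0.63219657 -0.24896972  0.10654541] [ 0.64383569 -0.23720958  0.11043261]
grip top 0.15900771752386803
[-0.57269289  0.35280626  0.09201228]
```

View pics/end.png

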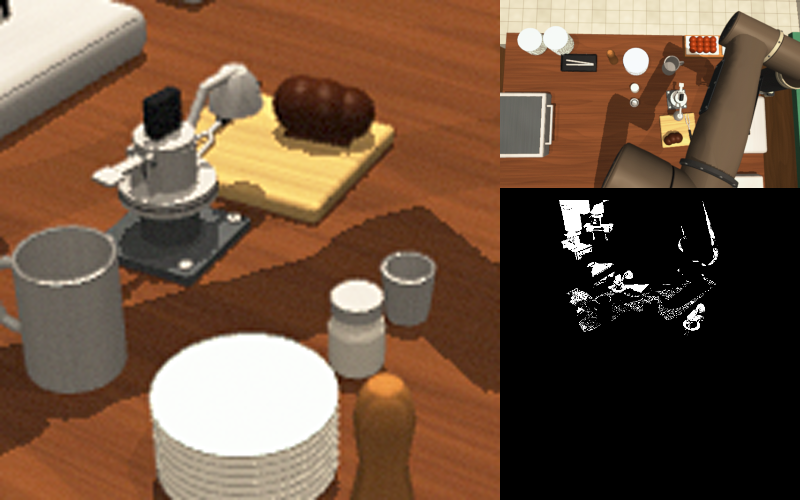

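The picture shows the lamp upright on the collar, the lever level (at about (110,175)) and the other things in place. Handing in.

```bash
python3 -c "
from plant import *
print(close_job())"
```

```text
the job is handed in; nothing more can be done
None
```

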